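# Read a heater block's temperature through its sight port

## Task

Take the infrared thermometer wand off its fork stand, put its steel nose through the round port in the heater's sloping clear cover, square to the cover, until the tip is about 30 mm from the black measuring disc on the block below and points at the middle of the disc, and hold it still there for two seconds. Then hang the wand back upright in the same fork, its collar resting flat on the fork, and let go. Work gently: do not push against the heater or its cover, and leave the other things on the bench where they stand.

Things in the scene. Friction and masses are not known exactly. Their poses are not given: they have to be found in the camera images.
- wand: Infrared thermometer wand, 178 mm, 160 g, hanging upright in the fork. Origin on its axis at the underside of the black collar (44 mm diameter, z 0 to 8 mm). Own z runs from nose to handle (up while hung). Steel nose: round, 16 mm diameter, 90 mm long (z -90 to 0). Grey handle: rectangular, 38 mm along own x, 30 mm along own y, z 8 to 88 mm.
- wand_tip (a point): centre of the nose's end face, on the wand's axis at own z = -90 mm; the lens looks from here along the wand's own -z
- wand_spot (a point): the point the wand measures: on its axis 32 mm ahead of the tip (own z = -122 mm)
- stand: Fixed metal stand, base 120 x 100 x 12 mm, post at the back (own x 45 to 61 mm). Horizontal fork, top at z = 115 mm, 8 mm thick: slot 26 mm wide along own y, open to own -x, closed at x = +16 mm; arms 20 mm wide, x -32 to +61 mm. Origin on the work surface under the middle of the hanging place: a hung wand's origin is at about (0, 0, 115 mm) here.
- cover: Heater's clear plastic cover, fixed, 200 x 200 x 5 mm, sloping down to the heater's front. Origin: centre of its underside and of the round port through it (34 mm diameter; black rubber rim 6 mm wide, 2 mm proud of the upper side). Own z square to the cover, up and out, 35 degrees from vertical towards the heater's front; own y level; own x up the slope.
- disc (a point): centre of the dull black measuring disc, 24 mm diameter, on top of the round aluminium block (70 mm diameter) under the cover; it lies on the port's axis 50 mm behind the underside of the cover (cover z = -50 mm)
- heater: Bench dry-block heater, fixed, white housing 260 deep (own x) x 240 wide (own y) x 70 mm high; two 14 mm posts (own x = 53, y = +-105 mm) up to 195 mm carry the back of the cover, the sides are open; origin in the middle of its footprint on the work surface, front faces own -x.
- tube_rack: bystander: fixed white tube rack 90 x 110 mm, 103 mm high with its tubes; origin under its centre. It and the stand may stand on either side of the heater
- beaker: bystander: loose glass beaker, 64 mm diameter, 80 mm high, origin under its centre
- dishes: bystander: loose stack of clear dishes, 90 mm diameter, 30 mm high, origin under its centre
- timer: bystander: loose white lab timer lying flat, 60 x 75 x 23 mm, origin under its centre
- amber_bottle: bystander: loose amber bottle, 70 mm diameter, 160 mm high, origin under its centre
- jar: bystander: loose glass jar with cap, 70 mm diameter, 100 mm high, origin under its centre
Not all that is in view belongs to the job. There is more than one size of the wand; the one meant has the size given above.

How it is judged:
By the outcome, as a careful person would: the job done as asked, in the order asked, and still so for the second after the job is handed in, with the robot touching nothing.
It also fails if it takes over 61 s, if anything falls off the work surface, if the arm or the gripper's body presses on something with over 40 N, if the wrist force passes 120 N, or if a joint passes its speed limit or range.

## Robot

A 7-joint arm with a two-finger parallel gripper is mounted at the origin on the work surface. World frame = base frame: x ahead of the robot, y to its left, z up, the work surface at z = 0. Lengths are in m, angles in rad, forces in N, time in s.
With the tool pointing down it reaches from about 0.4 to 0.875 m from the base axis. Payload 6.5 kg.
Tool frame: the origin (TCP) lies midway between the tips of the shut fingers; the grasp point (between the pads) lies 19 mm behind it; z points along the fingers, x is the direction in which the jaws open and shut, and the axes are right-handed (so a half turn about z gives the same grasp; the last joint's range is limited). The gripper opens to 88 mm and grips with 3 to 60 N. Pads are 18 mm wide; open, the fingers measure 123 mm over their backs; the gripper's body (75 mm by 187 mm) begins 45 mm behind the grasp point.
Start: joints at [1.27, 0.536, -0.004, 1.538, 0.003, 1.067, -0.071], TCP at [0.151, -0.632, 0.239] pointing down, gripper open.
Joint ranges: [-2.7, 2.7], [-0.37, 2.16], [-1.27, 1.26], [0.24, 2.4], [-1.31, 4.45], [0.19, 1.91], [-2.76, 2.76]. Speed limits (rad/s): [2.39, 2.39, 3.14, 3.14, 3.14, 3.14, 3.14].

## Interface

Orientations are given as a unit quaternion [x, y, z, w].
In Python, from plant import robot, vision, workorder, models, sensors gives the robot as it stands. Calls block until the motion is done:
- robot.move_pose(position, orientation): joint-space move of the TCP to a pose.
- robot.move_linear(position, v=0.15, attitude=None): straight line of the TCP; attitude=None keeps the orientation; v is the mean speed in m/s.
- robot.movej(angles): joint-space move.
- robot.open_jaws() and robot.close(f_grip=None): open the fingers fully, or close them until they stop; f_grip is the grip in N (None keeps the last).
- robot.hold(seconds).
- robot.ik(position, orientation): joint angles nearest the present ones, or None.
- vision.snapshot(name): name is "side" or "top"; returns (picture, depth): 420x560x3 uint8, red, green, blue; 420x560 float32, m along the optical axis (not along the pixel's ray), 0 where there is no reading.
- vision.camera_params(name): a dict with "camera_matrix" (3x3 intrinsics, pixels), "xyz" and "rotation" of the camera in the world. Camera axes: x right, y down, z forward; pixel columns grow to the right and rows downward; lengths in m; the calibration is good to about 2 mm. A picture is of the moment at which its call begins. camera_params takes no time and is no camera call.
A pose or a line that the arm cannot do raises robot.PlanningError and nothing moves.
- workorder.close_job(): hands the job in, once; it reports no verdict.
Trained networks look in the newest picture that a camera, given by its name, has taken for a name from the list of things; names that differ only in an ending like _2 or _b are one class to them, and where a whole thing is asked for, a point or a joint stands for the part that bears it (a point fixed in the world has none). Each returns a list of dicts, best first, with "conf" (0 to 1); they miss things now and then, are a little off and sometimes report something else, mostly with a low value. They report only what shows in the picture. A call takes as long as a camera call. They do not tell look-alikes from the thing itself.
- models.look_for(camera, label): "at" ([x, y, z] in m, in the coordinates of the camera as it stood for that picture, good to about 4 mm: the middle of the surface that is visible of it).
- models.spot_point(camera, label): "at" ([x, y, z] in m, in the coordinates of the camera as it stood for that picture, good to about 4 mm: a listed point, or the origin of a listed thing).
Readings, each from a call of its own:
- sensors.get_time(): time.
- sensors.get_qpos(): joint angles.
- sensors.get_dq(): joint speeds.
- sensors.get_tau(): joint torques, N m.
- sensors.get_ee_pos(): TCP position.
- sensors.get_tool_rot(): TCP orientation.
- sensors.get_contact_force(): force on the tool from outside, world axes, zero at the start.
- sensors.get_moment(): the same for the moment, N m.
- sensors.get_gripper_width(): finger opening in m.
Only numpy, scipy, OpenCV 4.12 (cv2) and the standard library are available. Lean on these libraries where they do the work, as an engineer would, in place of code of your own. Each camera call takes 0.05 s, during which the arm holds its last target.

## Working session

There is one attempt and no reset: what is moved stays moved. The work goes in short steps, each a Python script; the robot and the scene stay as the last script left them, time stands still between calls to the robot, and variables do not carry over. Pictures are saved under pics/ and viewed, and the job is handed in when it is done.

```bash
ls; mkdir -p pics; python3 - <<'E'
from plant import robot, vision, workorder, models, sensors
import cv2,numpy as np
for c in ("side","top"):
    p,d=vision.snapshot(c); cv2.imwrite(f"pics/{c}0.png",p[:,:,::-1]); np.savez(f"{c}0.npz",p=p,d=d)
    k=vision.camera_params(c); print(c,k)
    R=np.array(k["rotation"]);R=R if R.shape==(3,3) else None
    for l in ["wand","wand_tip","stand","cover","disc","heater","tube_rack"]:
        for f in (models.spot_point,models.look_for):
            try:
                for r in f(c,l)[:3]:
                    print(c,f.__name__,l,round(r["conf"],2),np.round(R@np.array(r["at"])+k["xyz"],4))
            except Exception as e: print(c,l,e)
print(sensors.get_time())
E
```

```text
pics
side {'camera_matrix': array([[390.46816369,   0.        , 280.74647689],
       [  0.        , 390.46816369, 209.77548578],
       [  0.        ,   0.        ,   1.        ]]), 'xyz': array([0.26752763, 0.7005818 , 0.81694829]), 'rotation': array([-0.16969885,  0.90484061, -0.38522369,  0.06378464])}
side wand matmul: Input operand 0 does not have enough dimensions (has 0, gufunc core with signature (n?,k),(k,m?)->(n?,m?) requires 1)
side wand matmul: Input operand 0 does not have enough dimensions (has 0, gufunc core with signature (n?,k),(k,m?)->(n?,m?) requires 1)
side wand_tip matmul: Input operand 0 does not have enough dimensions (has 0, gufunc core with signature (n?,k),(k,m?)->(n?,m?) requires 1)
side wand_tip matmul: Input operand 0 does not have enough dimensions (has 0, gufunc core with signature (n?,k),(k,m?)->(n?,m?) requires 1)
side stand matmul: Input operand 0 does not have enough dimensions (has 0, gufunc core with signature (n?,k),(k,m?)->(n?,m?) requires 1)
side stand matmul: Input operand 0 does not have enough dimensions (has 0, gufunc core with signature (
[... 2388 characters left out ...]
ires 1)
top disc matmul: Input operand 0 does not have enough dimensions (has 0, gufunc core with signature (n?,k),(k,m?)->(n?,m?) requires 1)
top heater matmul: Input operand 0 does not have enough dimensions (has 0, gufunc core with signature (n?,k),(k,m?)->(n?,m?) requires 1)
top heater matmul: Input operand 0 does not have enough dimensions (has 0, gufunc core with signature (n?,k),(k,m?)->(n?,m?) requires 1)
top tube_rack matmul: Input operand 0 does not have enough dimensions (has 0, gufunc core with signature (n?,k),(k,m?)->(n?,m?) requires 1)
top tube_rack matmul: Input operand 0 does not have enough dimensions (has 0, gufunc core with signature (n?,k),(k,m?)->(n?,m?) requires 1)
1.5
```

```bash
cat > h.py <<'E'
from plant import robot, vision, workorder, models, sensors
import cv2,numpy as np
from scipy.spatial.transform import Rotation as Ro
def cam(c):
    k=vision.camera_params(c); return k["camera_matrix"],Ro.from_quat(k["rotation"]).as_matrix(),np.array(k["xyz"])
def w(c,p):
    K,R,t=cam(c); return R@np.array(p)+t
def proj(c,P):
    K,R,t=cam(c); q=(np.atleast_2d(P)-t)@R; q=q@K.T; return q[:,:2]/q[:,2:]
def cloud(c,d):
    K,R,t=cam(c); v,u=np.mgrid[:d.shape[0],:d.shape[1]]
    q=np.stack([(u-K[0,2])/K[0,0]*d,(v-K[1,2])/K[1,1]*d,d],-1); return q@R.T+t
E
python3 - <<'E'
from h import *
for c in ("side","top"):
    for l in ["wand","wand_tip","stand","cover","disc","heater","tube_rack"]:
        for r in models.spot_point(c,l)[:3]:
            P=w(c,r["at"]); print(c,l,round(r["conf"],2),np.round(P,4),np.round(proj(c,P)[0]))
E
```

```text
side wand 0.77 [0.3045 0.283  0.1207] [333. 321.]
side wand 0.57 [0.4235 0.3037 0.1133] [273. 312.]
side wand 0.56 [0.4181 0.4119 0.0608] [255. 374.]
side wand_tip 0.8 [ 0.4157  0.4107 -0.0011] [257. 387.]
side wand_tip 0.66 [ 0.3059  0.2818 -0.0011] [326. 349.]
side wand_tip 0.56 [0.424  0.3024 0.0247] [273. 334.]
side stand 0.98 [ 0.4275  0.3035 -0.0045] [272. 340.]
side cover 0.69 [ 0.6149 -0.0188  0.1388] [251. 185.]
side cover 0.37 [ 0.421   0.3031 -0.0066] [274. 341.]
side disc 0.76 [ 0.6462 -0.0268  0.1005] [243. 191.]
side heater 0.68 [ 0.646  -0.026   0.0023] [244. 216.]
side heater 0.37 [ 3.677e-01 -1.562e-01 -1.000e-04] [347. 213.]
side tube_rack 0.59 [ 0.4724 -0.2902 -0.0008] [326. 178.]
top wand 0.83 [0.4241 0.2952 0.1128] [166. 255.]
top wand 0.78 [0.3042 0.2823 0.1172] [168. 303.]
top wand 0.75 [ 0.4088 -0.0113  0.0028] [288. 266.]
top wand_tip 0.95 [0.3025 0.283  0.0015] [177. 303.]
top wand_tip 0.46 [0.4152 0.4099 0.0015] [132. 260.]
top stand 0.57 [0.4256 0.304  0.0033] [171. 257.]
top cover 0.63 [ 0.621  -0.0221  0.1413] [295. 178.]
top cover 0.48 [ 0.4729 -0.294   0.0016] [392. 246.]
top disc 0.77 [ 0.6429 -0.025   0.1043] [296. 173.]
top disc 0.16 [0.4249 0.3006 0.0019] [173. 257.]
top heater 0.94 [ 0.6446 -0.0237  0.0029] [294. 181.]
top tube_rack 0.57 [ 0.4759 -0.2915 -0.0029] [391. 245.]
```

View pics/side0.png

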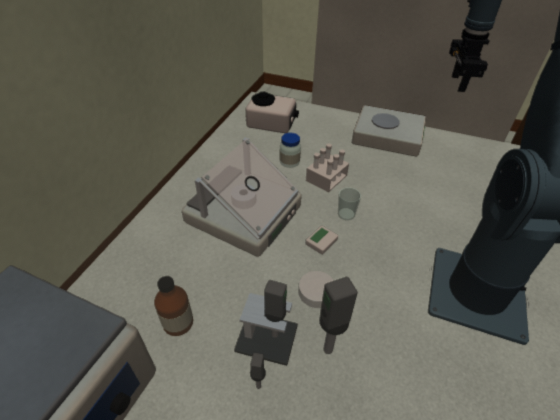

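View pics/top0.png

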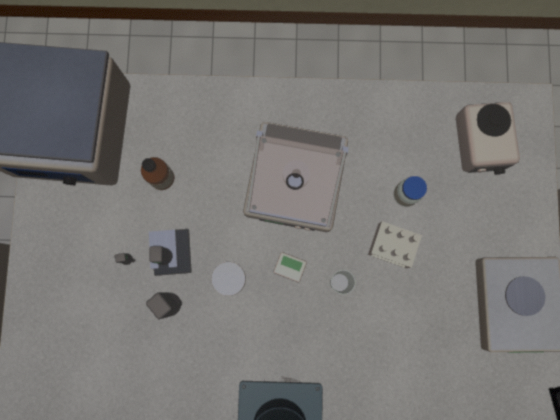

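```bash
python3 - <<'E'
from h import *
T=np.load("top0.npz");S=np.load("side0.npz")
a=cv2.resize(T["p"][220:330,100:260],None,fx=5,fy=5,interpolation=3)
b=cv2.resize(S["p"][270:390,220:370],None,fx=5,fy=5,interpolation=3)
cv2.imwrite("pics/a.png",np.clip(a[:,:,::-1]*1.5,0,255).astype(np.uint8));cv2.imwrite("pics/b.png",np.clip(b[:,:,::-1]*1.5,0,255).astype(np.uint8))
for n,D in(("top",T),("side",S)):
    P=cloud(n,D["d"]); P=P[D["d"]>0]
    m=(abs(P[:,0]-.44)<.13)&(abs(P[:,1]-.30)<.09)
    Q=P[m]
    for lo,hi in((.107,.12),(.12,.19),(.19,.23)):
        q=Q[(Q[:,2]>lo)&(Q[:,2]<hi)]
        # raster
        print(n,lo,len(q),q.min(0).round(3),q.max(0).round(3),np.median(q,0).round(4))
        if lo==.19 or lo==.107:
            print(cv2.minAreaRect((q[:,:2]*1000).astype(np.float32)), cv2.boxPoints(cv2.minAreaRect((q[:,:2]*1000).astype(np.float32))).round(1).tolist())
E
```

```text
top 0.107 606 [0.33  0.266 0.107] [0.487 0.341 0.12 ] [0.4563 0.2984 0.115 ]
((406.6650085449219, 300.2989196777344), (159.70599365234375, 67.56454467773438), 6.787755012512207) [[323.3999938964844, 324.3999938964844], [331.3999938964844, 257.29998779296875], [490.0, 276.20001220703125], [482.0, 343.29998779296875]]
top 0.12 251 [0.31  0.251 0.12 ] [0.485 0.335 0.19 ] [0.4032 0.2832 0.1422]
top 0.19 269 [0.31  0.259 0.19 ] [0.439 0.316 0.23 ] [0.415  0.296  0.2024]
((373.1285400390625, 290.0287780761719), (136.23626708984375, 34.35471725463867), 12.523894309997559) [[302.8999938964844, 292.0], [310.3999938964844, 258.5], [443.3999938964844, 288.0], [435.8999938964844, 321.6000061035156]]
side 0.107 916 [0.313 0.267 0.107] [0.489 0.344 0.12 ] [0.4535 0.3207 0.1145]
((400.64208984375, 301.46063232421875), (171.91404724121094, 68.19254302978516), 6.502854347229004) [[311.3999938964844, 325.6000061035156], [319.1000061035156, 257.79998779296875], [489.8999938964844, 277.29998779296875], [482.20001220703125, 345.1000061035156]]
side 0.12 691 [0.31  0.283 0.12 ] [0.44  0.324 0.19 ] [0.4058 0.3154 0.1528]
side 0.19 471 [0.31  0.284 0.19 ] [0.44  0.318 0.229] [0.4114 0.3048 0.2023]
((375.53680419921875, 300.0918884277344), (129.29534912109375, 30.442813873291016), 3.671062469482422) [[310.0, 311.1000061035156], [312.0, 280.79998779296875], [441.0, 289.0], [439.1000061035156, 319.3999938964844]]
```

View pics/a.png

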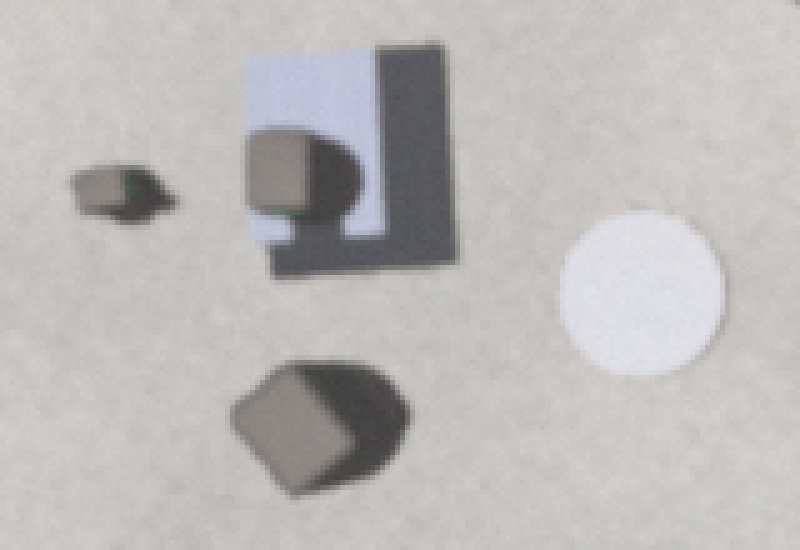

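View pics/b.png

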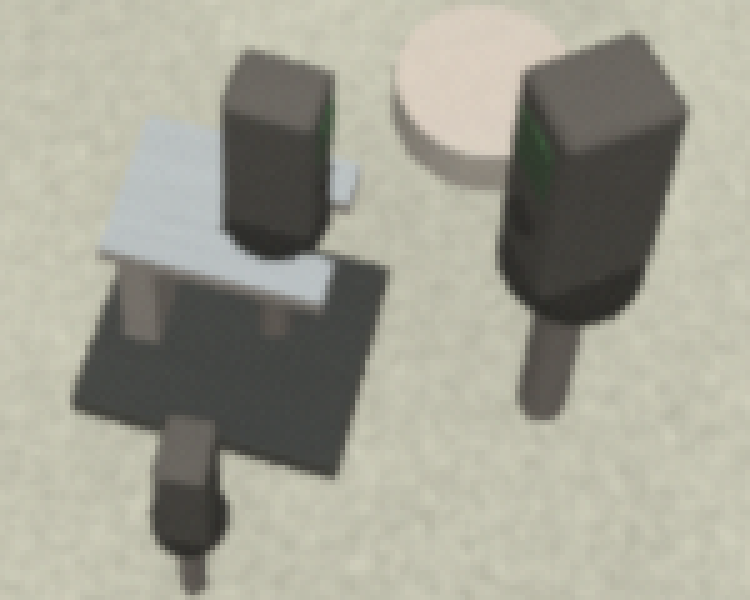

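```bash
python3 - <<'E'
from h import *
T=np.load("top0.npz");S=np.load("side0.npz")
a=cv2.resize(T["p"][115:235,235:355],None,fx=5,fy=5,interpolation=3)
b=cv2.resize(S["p"][130:250,175:310],None,fx=5,fy=5,interpolation=3)
cv2.imwrite("pics/c.png",np.clip(a[:,:,::-1]*1.3,0,255).astype(np.uint8));cv2.imwrite("pics/d.png",np.clip(b[:,:,::-1]*1.8,0,255).astype(np.uint8))
for n,D in(("top",T),("side",S)):
    P=cloud(n,D["d"]); P=P[D["d"]>0]
    Q=P[(abs(P[:,0]-.645)<.2)&(abs(P[:,1]+.025)<.18)]
    print(n,np.histogram(Q[:,2],bins=np.arange(-.01,.22,.01)))
    q=Q[(Q[:,2]>.06)&(Q[:,2]<.08)]
    print(cv2.minAreaRect((q[:,:2]*1000).astype(np.float32)),np.median(q,0))
    # plane fit to z>.08
    # handle top
    H=P[(abs(P[:,0]-.42)<.035)&(abs(P[:,1]-.30)<.03)&(P[:,2]>.195)&(P[:,2]<.21)]
    r=cv2.minAreaRect((H[:,:2]*1000).astype(np.float32)); print("handle",len(H),r,H.mean(0),cv2.boxPoints(r).tolist())
    B=P[(abs(P[:,0]-.305)<.05)&(abs(P[:,1]-.283)<.05)&(P[:,2]>.1)];print("big top",B[:,2].max(),B.min(0),B.max(0))
    m=(abs(P[:,0]-.47)<.018)&(abs(P[:,1]-.30)<.06)&(abs(P[:,2]-.115)<.006); print("plate z",np.median(P[m],0),P[m].min(0),P[m].max(0))
    t=P[(abs(P[:,0]-.4)<.05)&(abs(P[:,1]-.15)<.05)];print("table z",np.median(t[:,2]))
E
```

```text
top (array([4982, 4509,    6,   14,   35,   50,  152,  674,  481,  876,  555,
        606,  520,  545,  555,  485,  525,  578,  623,  619,  679,  266]), array([-0.01,  0.  ,  0.01,  0.02,  0.03,  0.04,  0.05,  0.06,  0.07,
        0.08,  0.09,  0.1 ,  0.11,  0.12,  0.13,  0.14,  0.15,  0.16,
        0.17,  0.18,  0.19,  0.2 ,  0.21]))
((646.6761474609375, -25.962326049804688), (240.1012420654297, 261.0748596191406), 80.99485778808594) [ 0.64679037 -0.02656794  0.06846246]
handle 213 ((420.5317687988281, 300.34710693359375), (35.334197998046875, 30.790983200073242), 1.5854732990264893) [0.42020422 0.29914913 0.20206091] [[402.4454650878906, 315.24786376953125], [403.2973937988281, 284.46868896484375], [438.6180725097656, 285.44635009765625], [437.7661437988281, 316.22552490234375]]
big top 0.24292646335767087 [0.27450234 0.24912077 0.11878011] [0.33265031 0.3062057  0.24292646]
plate z [0.4682638  0.30555168 0.11503267] [0.45201623 0.27309633 0.10929038] [0.48640447 0.34067491 0.1202898 ]
table z 0.02540979226379847
side (array([3442, 1966,   42,  215,  257,  304,  328, 1304,  493,  4
[... 253 characters left out ...]
 0.2 ,  0.21]))
((644.8685302734375, -21.736770629882812), (238.67926025390625, 259.15618896484375), 80.43098449707031) [0.64668255 0.06213401 0.06859564]
handle 292 ((421.01568603515625, 303.0582275390625), (38.15530014038086, 30.42067527770996), 3.965606689453125) [0.42013162 0.30473175 0.20176331] [[400.9317932128906, 316.91278076171875], [403.0356140136719, 286.56494140625], [441.0995788574219, 289.20367431640625], [438.9957580566406, 319.551513671875]]
big top 0.23912053591741078 [0.27393684 0.2542439  0.11843786] [0.33368787 0.31151125 0.23912054]
plate z [0.46895324 0.31069467 0.11445649] [0.45204414 0.27468367 0.10947388] [0.48789829 0.34372612 0.11857855]
table z 0.02713944631731352
```

View pics/c.png

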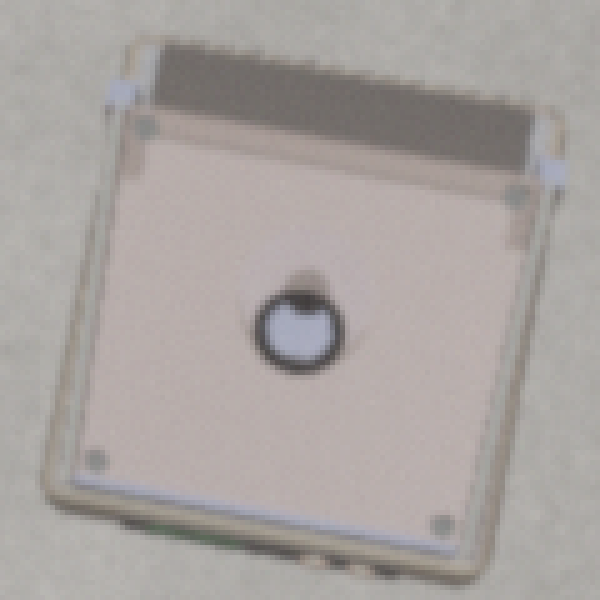

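View pics/d.png

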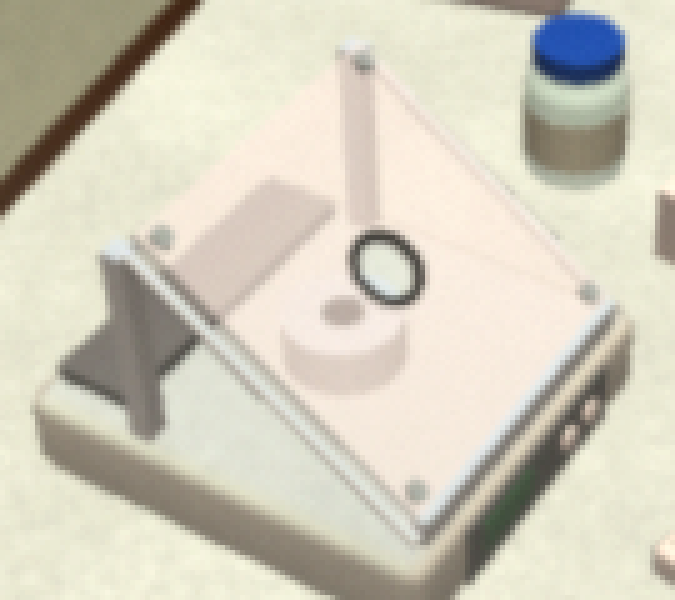

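```bash
python3 - <<'E'
from h import *
psi=np.radians(-9.3)
for n,guess in(("top",(297-2,181)),("side",(252,183))):
    D=np.load(n+"0.npz");P=cloud(n,D["d"])
    g=D["p"].astype(float).mean(-1)
    u0,v0=(295,181) if n=="top" else (175+387/5,130+267/5)
    v,u=np.mgrid[:420,:560]
    Q=P.reshape(-1,3)
    m=(D["d"].ravel()>0)&(abs(Q[:,0]-.62)<.06)&(abs(Q[:,1]+.022)<.07)
    # robust plane
    A=Q[m]; 
    nn=np.array([-np.sin(np.radians(35))*np.cos(psi),-np.sin(np.radians(35))*np.sin(psi),np.cos(np.radians(35))])
    s=A@nn; med=np.median(s); A=A[abs(s-med)<.012]
    for _ in range(4):
        c=A.mean(0); N=np.linalg.svd(A-c,full_matrices=False)[2][2]; N*=np.sign(N[2]); r=(A-c)@N; A=A[abs(r)<2.0*max(r.std(),.002)]
    print(n,len(A),"tilt",np.degrees(np.arccos(N[2])),"yaw",np.degrees(np.arctan2(-N[1],-N[0])),c,r.std())
    # rim ellipse
    roi=np.hypot(u-u0,v-v0)<13
    thr=g<(0.62*np.median(g[roi])); mm=(roi&thr)
    print("dark",mm.sum(), u[mm].mean(),v[mm].mean())
    cs,_=cv2.findContours(mm.astype(np.uint8),cv2.RETR_EXTERNAL,cv2.CHAIN_APPROX_NONE)
    cc=max(cs,key=len); e=cv2.fitEllipse(cc);print(e)
    K,R,t=cam(n); ray=R@np.linalg.inv(K)@np.array([e[0][0],e[0][1],1])
    # intersect with nominal normal plane through c +2mm
    X=t+ray*((c+.002*nn-t)@nn)/(ray@nn); print("rim top centre",X,"port underside",X-.007*nn,"disc",X-.057*nn)
E
```

```text
top 2734 tilt 35.10122874143737 yaw -9.214061078245939 [ 0.62215106 -0.02210906  0.15281331] 0.0018925374355445908
dark 84 294.1309523809524 180.26190476190476
((294.278076171875, 180.78636169433594), (15.264629364013672, 16.434741973876953), 89.37873840332031)
rim top centre [ 0.61303645 -0.01971573  0.14868581] port underside [ 0.61699871 -0.02036457  0.14295174] disc [ 0.64530057 -0.02499918  0.10199414]
side 2167 tilt 34.99083852780137 yaw -9.325225610873144 [ 0.62102226 -0.01926808  0.1513757 ] 0.0014463793501305704
dark 82 252.0487804878049 182.70731707317074
((251.87356567382812, 183.12290954589844), (12.334527969360352, 15.968048095703125), 135.12705993652344)
rim top centre [ 0.61197937 -0.01675693  0.14728443] port underside [ 0.61594163 -0.01740578  0.14155036] disc [ 0.64424349 -0.02204038  0.10059276]
```

```bash
cat >> h.py <<'E'
psi=np.radians(-9.3)
def axes(yaw,tilt,s):
    # wand/cover frame: z out, tilted toward -x(yaw); y level
    Rm=Ro.from_euler('ZY',[yaw,-tilt]).as_matrix()
    x,y,z=Rm.T
    tx=s*y; tz=-z; ty=np.cross(tz,tx)
    return Ro.from_matrix(np.stack([tx,ty,tz],1)).as_quat(), z
disc=np.array([.6447,-.0238,.1012])
n=axes(psi,np.radians(35),1)[1]
W0=np.array([.4208,.3017,.115]); yawW=np.radians(2)
E
python3 - <<'E'
from h import *
print(sensors.get_time(),n, sensors.get_tool_rot())
for s in(1,-1):
    qg,_=axes(yawW,0,s); qi,_=axes(psi,np.radians(35),s)
    for P,q in((W0+[0,0,.039],qg),(W0+[0,0,.20],qg),(disc+(.05+.04+.09+.039)*n,qi),(disc+(.03+.09+.039)*n,qi)):
        j=robot.ik(P,q); print(s,P.round(3),None if j is None else np.round(j,2))
E
```

```text
2.2 [-0.56603719  0.09269214  0.81915204] [ 7.85079904e-01 -6.19394497e-01 -8.59765403e-06  2.75202746e-05]
1 [0.421 0.302 0.154] [ 0.08  0.69 -1.07  1.91  0.73  0.99  0.27]
1 [0.421 0.302 0.315] [ 0.18  0.46 -1.17  1.75  0.45  1.23  0.5 ]
1 [ 0.521 -0.004  0.281] [ 0.72  0.08 -0.95  2.27  0.85  0.36  0.47]
1 [ 0.555 -0.009  0.231] [ 0.31  0.21 -0.53  2.26  1.24  0.32  0.09]
-1 [0.421 0.302 0.154] [-0.11  0.55 -0.77  1.92  0.5   0.87 -2.68]
-1 [0.421 0.302 0.315] [ 0.16  0.45 -1.13  1.75  0.43  1.22 -2.62]
-1 [ 0.521 -0.004  0.281] [ 0.93  0.12 -1.17  2.26  0.94  0.4  -2.74]
-1 [ 0.555 -0.009  0.231] [-1.19  0.36  1.22  2.33 -1.23  0.2  -0.67]
```

```bash
python3 - <<'E'
from h import *
p=sensors.get_ee_pos(); robot.move_linear([p[0]*.9,p[1]*.9,.43],v=.25)
q=np.array(sensors.get_qpos()); print(q.round(2)); q[0]=-0.5; robot.movej(q)
print(sensors.get_time(),sensors.get_ee_pos(),sensors.get_qpos().round(2))
for s in(1,-1):
    qg,_=axes(yawW,0,s); qi,_=axes(psi,np.radians(35),s)
    for P,q in((W0+[0,0,.039],qg),(W0+[0,0,.20],qg),(disc+(.05+.04+.09+.039)*n,qi),(disc+(.03+.09+.039)*n,qi)):
        j=robot.ik(P,q); print(s,P.round(3),None if j is None else np.round(j,2))
E
```

```text
[ 1.26  0.29 -0.    1.45  0.    1.4  -0.08]
6.3167 [0.53327908 0.23957905 0.42857419] [-0.5   0.29 -0.    1.45  0.    1.4  -0.08]
1 [0.421 0.302 0.154] [-0.53  0.44 -0.22  1.95  0.14  0.77  0.77]
1 [0.421 0.302 0.315] [-0.51  0.24 -0.24  1.78  0.06  1.12  0.84]
1 [ 0.521 -0.004  0.281] [-0.29  0.01  0.08  2.31  0.73  0.32  0.56]
1 [ 0.555 -0.009  0.231] [-0.01  0.18 -0.18  2.28  1.15  0.25  0.16]
-1 [0.421 0.302 0.154] [-0.87  0.43  0.2   1.97 -0.12  0.75 -2.13]
-1 [0.421 0.302 0.315] [-0.86  0.23  0.18  1.8  -0.05  1.11 -2.2 ]
-1 [ 0.521 -0.004  0.281] [ 0.18  0.03 -0.4   2.29  0.75  0.33 -2.6 ]
-1 [ 0.555 -0.009  0.231] [-1.19  0.36  1.22  2.33 -1.23  0.2  -0.67]
```

```bash
cat >> h.py <<'E'
def toolpose(W,R,d,al,s=1):
    """W wand origin, R wand rotation (cols x,y,z), d grasp height on wand, al: tool leans back toward wand +x"""
    x,y,z=R.T
    b=np.sin(al)*x+np.cos(al)*z
    tz=-b; tx=s*y; ty=np.cross(tz,tx)
    return W+d*z-0.019*b, Ro.from_matrix(np.stack([tx,ty,tz],1)).as_quat()
Rhang=Ro.from_euler('Z',yawW).as_matrix()
Rins=Ro.from_euler('ZY',[psi,-np.radians(35)]).as_matrix()
E
python3 - <<'E'
from h import *
for s in (1,-1):
  for al in (0,10,20,30):
    a=np.radians(al); print(s,al)
    for W,R in((W0,Rhang),(W0+[0,0,.14],Rhang),(disc+.18*n,Rins),(disc+.12*n,Rins)):
        P,q=toolpose(W,R,.058,a,s); j=robot.ik(P,q); print("  ",P.round(3),None if j is None else np.round(j,2))
E
```

```text
1 0
   [0.421 0.302 0.154] [-0.53  0.44 -0.22  1.95  0.14  0.77  0.77]
   [0.421 0.302 0.294] [-0.51  0.26 -0.24  1.81  0.07  1.07  0.83]
   [ 0.521 -0.004  0.281] [-0.29  0.01  0.08  2.31  0.73  0.32  0.56]
   [ 0.555 -0.009  0.231] [-0.01  0.18 -0.18  2.28  1.15  0.25  0.16]
1 10
   [0.418 0.302 0.154] [-0.47  0.52 -0.24  1.83  0.01  0.94  0.91]
   [0.418 0.302 0.294] [-0.46  0.35 -0.24  1.71 -0.03  1.23  0.92]
   [ 0.518 -0.003  0.279] [-0.23  0.05  0.06  2.18  0.28  0.5   1.02]
   [ 0.552 -0.009  0.23 ] [-0.18  0.19  0.04  2.16  0.32  0.38  0.99]
1 20
   [0.414 0.301 0.155] [-0.43  0.6  -0.24  1.72 -0.07  1.12  1.  ]
   [0.414 0.301 0.295] [-0.42  0.44 -0.24  1.6  -0.1   1.39  0.98]
   [ 0.515 -0.003  0.278] [-0.15  0.12  0.02  2.05  0.11  0.72  1.21]
   [ 0.549 -0.008  0.229] [-0.11  0.25 -0.    2.03  0.12  0.61  1.21]
1 30
   [0.411 0.301 0.157] [-0.4   0.7  -0.24  1.61 -0.13  1.3   1.06]
   [0.411 0.301 0.297] [-0.4   0.54 -0.24  1.51 -0.16  1.55  1.02]
   [ 0.512 -0.002  0.277] [-0.1   0.21  0.    1.93  0.03  0.92  1.29]
   [ 0.546 -0.008  0.228] [-0.07  0.33 -0.01  1.9   0.0
[... 433 characters left out ...]

   [ 0.518 -0.003  0.279] [-0.33  0.05  0.17  2.19  0.27  0.5  -2.11]
   [ 0.552 -0.009  0.23 ] [-0.45  0.2   0.34  2.18  0.15  0.36 -1.99]
-1 20
   [0.414 0.301 0.155] [-0.75  0.6   0.2   1.74 -0.31  1.14 -1.92]
   [0.414 0.301 0.295] [-0.77  0.43  0.23  1.63 -0.27  1.41 -1.99]
   [ 0.515 -0.003  0.278] [-0.42  0.12  0.32  2.07  0.05  0.71 -1.88]
   [ 0.549 -0.008  0.229] [-0.42  0.26  0.37  2.05 -0.05  0.6  -1.77]
-1 30
   [0.411 0.301 0.157] [-0.7   0.69  0.21  1.63 -0.37  1.33 -1.86]
   [0.411 0.301 0.297] [-0.73  0.53  0.25  1.53 -0.34  1.58 -1.94]
   [ 0.512 -0.002  0.277] [-0.42  0.21  0.37  1.94 -0.07  0.92 -1.75]
   [ 0.546 -0.008  0.228] [-0.39  0.34  0.38  1.92 -0.15  0.83 -1.67]
```

```bash
cat >> h.py <<'E'
AL=np.radians(20); DG=.058
def snap(name):
    for c in("side","top"):
        p,d=vision.snapshot(c); cv2.imwrite(f"pics/{c}{name}.png",np.clip(p[:,:,::-1]*1.4,0,255).astype(np.uint8)); np.savez(f"{c}{name}.npz",p=p,d=d)
E
python3 - <<'E'
from h import *
P,q=toolpose(W0+[0,0,.10],Rhang,DG,AL); robot.move_pose(P,q)
print(sensors.get_time(),sensors.get_ee_pos()-P)
P,q=toolpose(W0,Rhang,DG,AL); robot.move_linear(P,v=.1)
print(sensors.get_time(),sensors.get_contact_force().round(2))
snap("1"); 
E
```

```text
7.3167 [ 0.00098209 -0.00017687  0.00059109]
8.4667 [ 0.1  -0.68 -0.07]
```

View pics/side1.png

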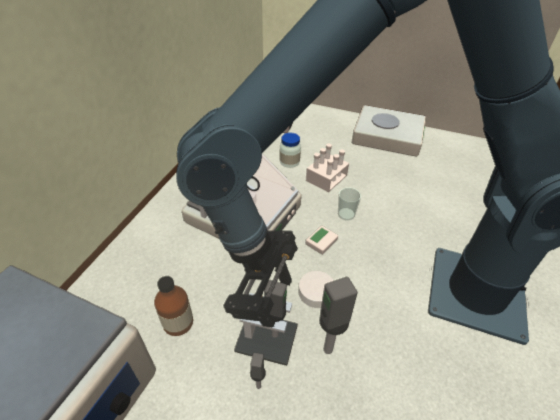

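The fingers straddle the hung wand (about (270,295)), and the large look-alike at (337,305) and the small one at (258,367) are clear. I'll close and lift.

```bash
python3 - <<'E'
from h import *
robot.close(f_grip=30); print(sensors.get_gripper_width(),sensors.get_contact_force().round(2),sensors.get_ee_pos().round(4),sensors.get_time())
P,q=toolpose(W0+[0,0,.004],Rhang,DG,AL); robot.move_linear(P,v=.03); print(sensors.get_contact_force().round(2),sensors.get_moment().round(3))
P,q=toolpose(W0+[0,0,.15],Rhang,DG,AL); robot.move_linear(P,v=.15)
print(sensors.get_gripper_width(),sensors.get_contact_force().round(2),sensors.get_time())
snap("2")
T=np.load("side2.npz")["p"][180:340,190:350]; cv2.imwrite("pics/e.png",np.clip(cv2.resize(T,None,fx=4,fy=4,interpolation=3)[:,:,::-1]*1.6,0,255).astype(np.uint8))
for c in("side","top"):
  for l in("wand","wand_tip"):
    for r in models.spot_point(c,l)[:3]: print(c,l,round(r["conf"],2),w(c,r["at"]).round(4))
E
```

```text
0.029846938179278668 [-0.38 -0.85  0.24] [0.4142 0.3014 0.1551] 9.475
[-0.52 -0.33 -1.15] [ 0.036 -0.574  0.051]
0.02947510191968719 [-0.04  0.24 -1.28] 10.8833
side wand 0.7 [0.4199 0.3043 0.2608]
side wand 0.61 [0.4184 0.4096 0.0581]
side wand 0.56 [0.3079 0.2826 0.1178]
side wand_tip 0.88 [ 0.4168  0.4091 -0.0011]
side wand_tip 0.81 [ 0.3057  0.2786 -0.0028]
side wand_tip 0.6 [0.4241 0.3075 0.2606]
```

View pics/e.png

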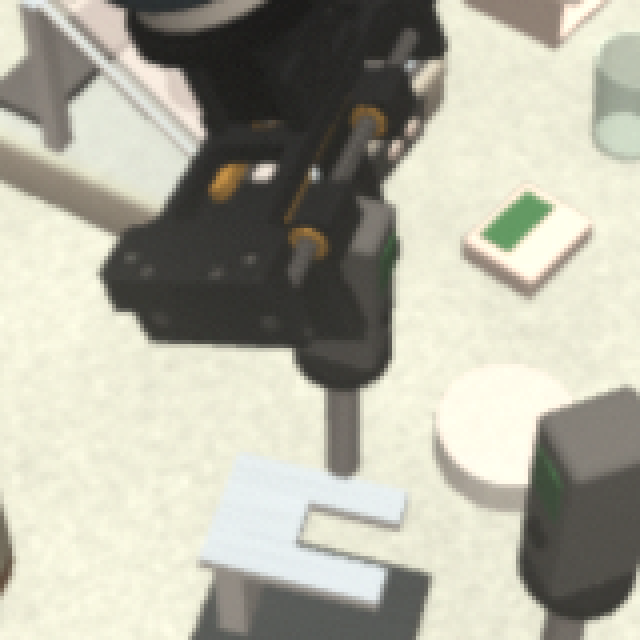

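View pics/top2.png

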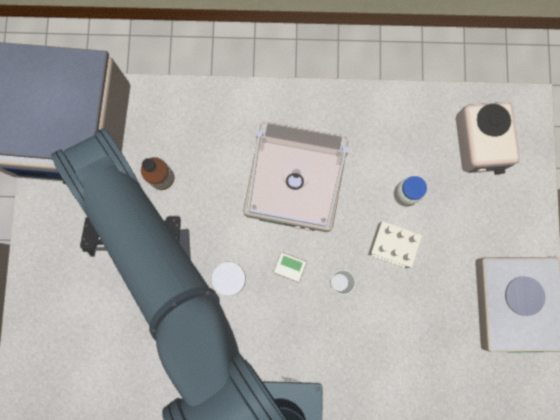

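```bash
python3 - <<'E'
from h import *
D=np.load("side2.npz");p=D["p"];P=cloud("side",D["d"])
W=W0+[0,0,.15]
for z in(-.09,-.08,-.05,-.02,0):
    print("pred",z,proj("side",W+[0,0,z])[0].round(2))
g=p.astype(int).mean(-1)
for v in range(276,302,3):
    r=g[v,262:292]; print(v,r.astype(int).tolist())
m=(abs(P[...,0]-.42)<.03)&(abs(P[...,1]-.30)<.03)&(P[...,2]>.18)&(P[...,2]<.26)&(D["d"]>0)
Q=P[m]; 
for lo in np.arange(.18,.26,.02):
    q=Q[(Q[:,2]>=lo)&(Q[:,2]<lo+.02)]; print(lo,len(q),np.median(q,0).round(4))
# fork
F=P[(abs(P[...,0]-.44)<.06)&(abs(P[...,1]-.305)<.05)&(abs(P[...,2]-.115)<.006)]
F=F.reshape(-1,3); print(len(F))
K,R,t=cam("side")
def px(u,v,z=.115):
    ray=R@np.linalg.inv(K)@np.array([u,v,1]); return (t+ray*(z-t[2])/ray[2]).round(4)
for nme,(a,b) in dict(endL=(308,503),endR=(298,543),mouthFar=(405,524),mouthNear=(383,571),outFar=(407,492),outNear=(380,606),back1=(238,455),back2=(203,562)).items(): print(nme,px(190+a/4,180+b/4))
E
```

```text
pred -0.09 [275.08 294.96]
pred -0.08 [275.11 292.  ]
pred -0.05 [275.19 282.75]
pred -0.02 [275.28 272.97]
pred 0 [275.35 266.11]
276 [144, 145, 149, 150, 147, 137, 127, 106, 72, 45, 36, 35, 34, 32, 34, 34, 33, 41, 63, 77, 112, 130, 140, 148, 150, 150, 148, 148, 148, 148]
279 [144, 145, 147, 148, 147, 146, 147, 146, 143, 101, 69, 64, 66, 67, 67, 65, 65, 81, 130, 145, 145, 147, 149, 150, 149, 151, 149, 149, 149, 152]
282 [142, 144, 145, 145, 145, 145, 146, 146, 143, 101, 69, 64, 66, 69, 70, 66, 64, 81, 131, 147, 148, 148, 148, 147, 147, 149, 149, 148, 148, 148]
285 [143, 143, 142, 142, 145, 146, 145, 146, 142, 108, 74, 65, 67, 69, 68, 66, 65, 80, 127, 142, 142, 142, 145, 147, 147, 148, 149, 147, 148, 149]
288 [144, 143, 142, 141, 142, 144, 146, 145, 139, 109, 75, 66, 69, 69, 69, 66, 65, 81, 130, 145, 145, 146, 147, 147, 146, 146, 146, 145, 143, 143]
291 [144, 141, 142, 144, 146, 146, 145, 143, 141, 110, 77, 67, 69, 70, 69, 67, 65, 81, 129, 145, 145, 143, 143, 144, 147, 147, 144, 141, 142, 144]
294 [144, 142, 142, 144, 145, 145, 144, 144, 139, 109, 77, 67, 68, 70, 69, 67, 65, 77, 124,
[... 151 characters left out ...]
2, 143, 144, 147, 147, 145, 146, 145, 144, 143, 142]
300 [147, 147, 145, 147, 146, 146, 146, 147, 148, 148, 148, 147, 143, 142, 139, 143, 147, 148, 146, 145, 147, 146, 144, 144, 145, 145, 143, 144, 144, 143]
0.18 56 [0.4181 0.3089 0.1894]
0.19999999999999998 57 [0.4179 0.3082 0.21  ]
0.21999999999999997 56 [0.4182 0.3089 0.2294]
0.23999999999999996 11 [0.4181 0.3096 0.242 ]
0.25999999999999995 0 [nan nan nan]
1133
endL [0.4411 0.2948 0.115 ]
endR [0.437 0.318 0.115]
mouthFar [0.3904 0.2881 0.115 ]
mouthNear [0.3916 0.3171 0.115 ]
outFar [0.3958 0.27   0.115 ]
outNear [0.3864 0.3354 0.115 ]
back1 [0.4865 0.2814 0.115 ]
back2 [0.477  0.3452 0.115 ]
  return _methods._mean(a, axis=axis, dtype=dtype,
  ret = um.true_divide(
```

```bash
python3 - <<'E'
from h import *
P,q=toolpose(disc+.20*n,Rins,DG,AL); robot.move_pose(P,q)
print(sensors.get_time(),(sensors.get_ee_pos()-P).round(4),sensors.get_gripper_width(),sensors.get_contact_force().round(2))
snap("3")
T=np.load("side3.npz")["p"][110:260,170:320]; cv2.imwrite("pics/f.png",np.clip(cv2.resize(T,None,fx=4,fy=4,interpolation=3)[:,:,::-1]*1.6,0,255).astype(np.uint8))
for z in(-.2,-.122,-.09,0): print(z,(proj("side",disc+(.2+z)*n)[0]-[170,110])*4)
for c in("side","top"):
  for l in("wand_tip","wand"):
    for r in models.spot_point(c,l)[:4]: print(c,l,round(r["conf"],2),w(c,r["at"]).round(4))
print((disc+.2*n),disc+.11*n)
E
```

```text
12.375 [0.0004 0.0014 0.0001] 0.029861730787522252 [-0.35  0.31 -2.05]
-0.2 [290.67638513 326.05080377]
-0.122 [342.43499536 275.98034798]
-0.09 [365.48033636 253.68665188]
0 [436.88630319 184.609656  ]
side wand_tip 0.87 [ 0.5824 -0.0084  0.192 ]
side wand_tip 0.78 [ 0.3046  0.2795 -0.0035]
side wand_tip 0.65 [ 0.4151  0.4095 -0.0019]
side wand 0.92 [0.3048 0.2817 0.121 ]
side wand 0.9 [ 5.353e-01 -1.000e-04  2.615e-01]
side wand 0.73 [0.4171 0.411  0.0577]
top wand_tip 0.91 [0.3032 0.2801 0.0013]
top wand_tip 0.6 [ 0.5804 -0.0152  0.1926]
top wand_tip 0.52 [ 0.4151  0.4062 -0.0007]
top wand 0.73 [0.3015 0.2814 0.1202]
top wand 0.72 [0.4161 0.4113 0.0602]
top wand 0.6 [ 0.534  -0.0075  0.2638]
[ 0.53149256 -0.00526157  0.26503041] [ 0.58243591 -0.01360386  0.19130672]
```

View pics/f.png

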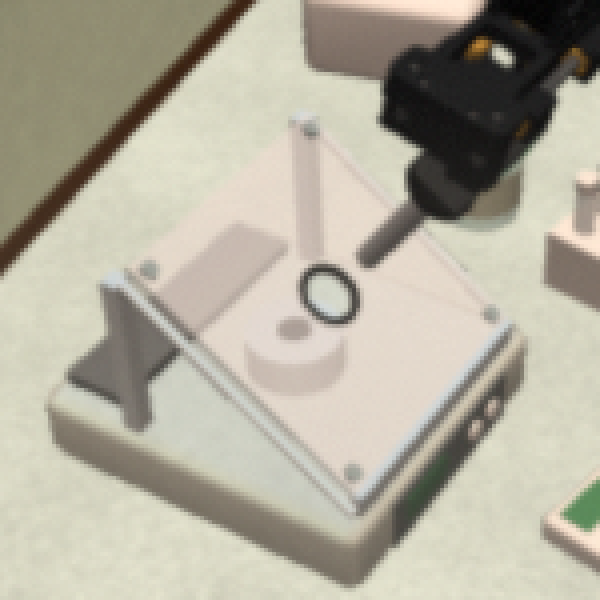

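View pics/top3.png

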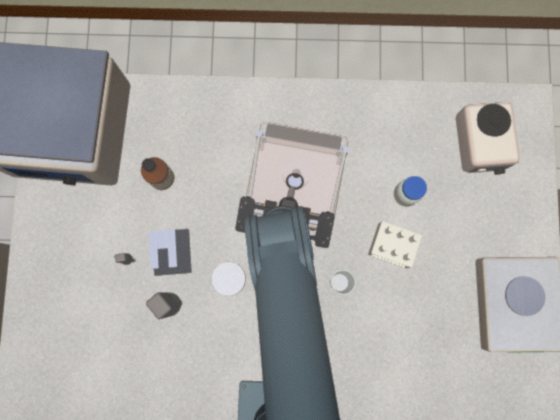

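```bash
python3 - <<'E'
from h import *
P,q=toolpose(disc+.20*n,Rins,DG,AL)
print(sensors.get_time(),(sensors.get_ee_pos()-P).round(4),(Ro.from_quat(sensors.get_tool_rot())*Ro.from_quat(q).inv()).as_rotvec())
T=np.load("top3.npz")["p"][150:230,255:335]; cv2.imwrite("pics/g.png",np.clip(cv2.resize(T,None,fx=8,fy=8,interpolation=3)[:,:,::-1]*1.6,0,255).astype(np.uint8))
for z in(-.2,-.15,-.122,-.09,0): print(z,(proj("top",disc+(.2+z)*n)[0]-[255,150]+.5)*8)
T=np.load("side3.npz")["p"][150:210,220:290]; cv2.imwrite("pics/i.png",np.clip(cv2.resize(T,None,fx=8,fy=8,interpolation=3)[:,:,::-1]*1.6,0,255).astype(np.uint8))
for z in(-.2,-.15,-.122,-.09,0): print(z,(proj("side",disc+(.2+z)*n)[0]-[220,150]+.5)*8)
E
```

```text
12.675 [ 0.0002  0.0007 -0.0001] [9.30649353e-05 4.16702973e-04 1.08584635e-03]
-0.2 [328.11996599 185.45969249]
-0.15 [315.9769557 244.0963935]
-0.122 [308.79624391 278.77092974]
-0.09 [300.22806536 320.14532638]
0 [273.81788856 447.67594719]
-0.2 [185.35277026 336.10160754]
-0.15 [250.33340227 273.24037832]
-0.122 [288.86999072 235.96069596]
-0.09 [334.96067271 191.37330375]
0 [477.77260639  53.219312  ]
```

View pics/g.png

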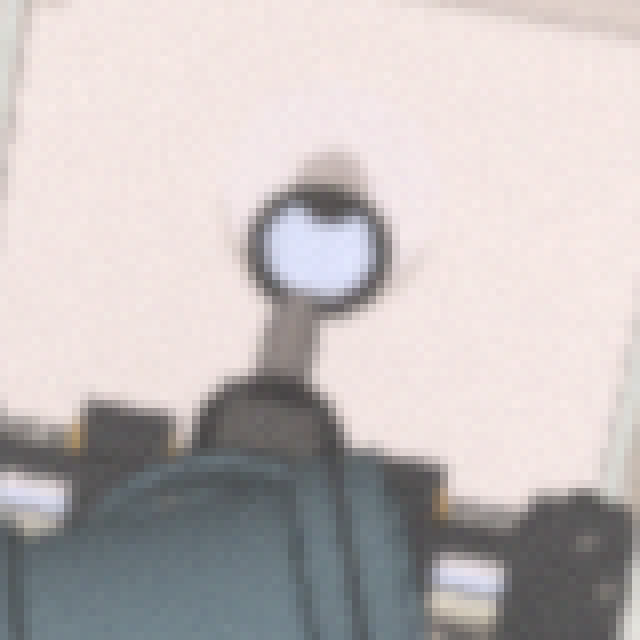

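View pics/i.png

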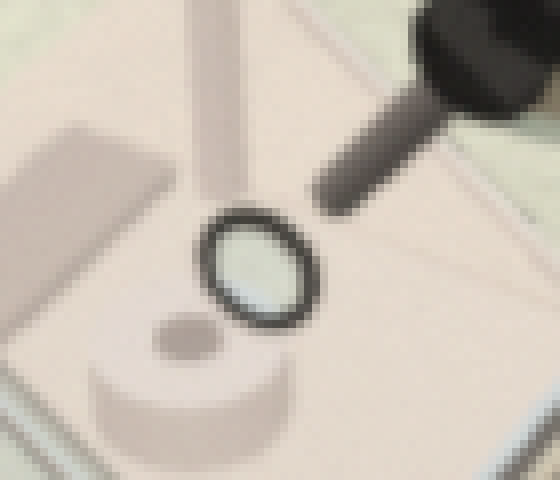

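```bash
python3 - <<'E'
from h import *
D=disc+[0,-.0009,0]
for L in (.175,.150,.135,.1203):
    P,q=toolpose(D+L*n,Rins,DG,AL); robot.move_linear(P,v=.04 if L<.16 else .08,attitude=q)
    print(L,sensors.get_time(),(sensors.get_ee_pos()-P).round(4),sensors.get_contact_force().round(2),sensors.get_moment().round(3))
robot.hold(.3)
print((sensors.get_ee_pos()-P).round(4))
snap("4")
T=np.load("side4.npz")["p"][150:210,220:290]; cv2.imwrite("pics/k.png",np.clip(cv2.resize(T,None,fx=8,fy=8,interpolation=3)[:,:,::-1]*1.6,0,255).astype(np.uint8))
T=np.load("top4.npz")["p"][150:230,255:335]; cv2.imwrite("pics/j.png",np.clip(cv2.resize(T,None,fx=8,fy=8,interpolation=3)[:,:,::-1]*1.6,0,255).astype(np.uint8))
for c in("side","top"):
  for l in("wand_tip","disc"):
    for r in models.spot_point(c,l)[:3]: print(c,l,round(r["conf"],2),w(c,r["at"]).round(4))
for z in(0,.03,.057,.09,.12): print(z,(proj("side",D+(z)*n)[0]-[220,150]+.5)*8)
E
```

```text
0.175 13.1417 [-0.0002 -0.0001 -0.0006] [-0.37 -0.66 -1.12] [0.103 0.163 0.007]
0.15 13.9167 [ 0. -0.  0.] [-0.54 -0.29 -1.52] [0.079 0.116 0.013]
0.135 14.4417 [-0.     -0.     -0.0003] [-0.83  0.66 -1.25] [0.107 0.123 0.014]
0.1203 14.9583 [-0.0001 -0.     -0.0003] [ 0.49 -0.69 -1.47] [ 0.096  0.132 -0.012]
[0.     0.0001 0.0002]
side wand_tip 0.95 [ 0.417   0.4089 -0.0035]
side wand_tip 0.71 [ 0.3064  0.2804 -0.0012]
side wand_tip 0.2 [ 0.6172 -0.0218  0.1365]
side disc 0.8 [ 0.6446 -0.0273  0.0963]
top wand_tip 0.94 [0.3009 0.2822 0.0021]
top wand_tip 0.67 [ 0.6278 -0.0271  0.1338]
top wand_tip 0.52 [ 0.4176  0.4069 -0.0022]
0 [186.45132175 334.50363273]
0.03 [224.87237253 297.32400335]
0.057 [260.91834905 262.44270726]
0.09 [306.99156749 217.85815916]
0.12 [350.93697306 175.33267223]
```

View pics/k.png

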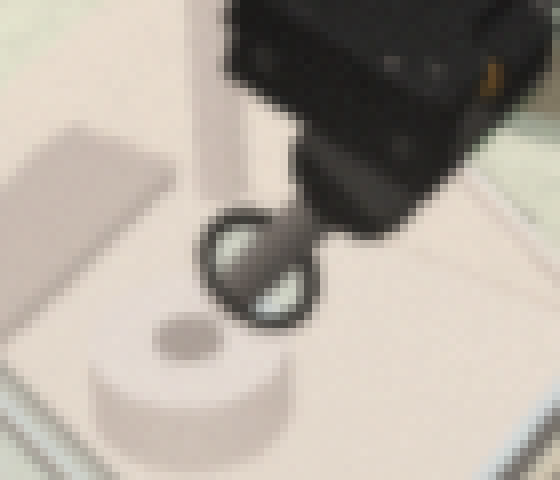

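View pics/j.png

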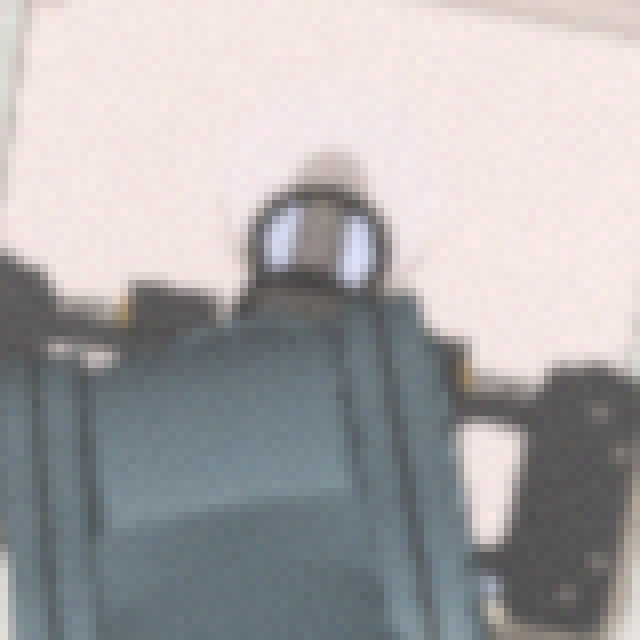

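The nose is centred in the port in both views, at about (265,265) in the side crop and (319,240) in the top crop. It lines up with the disc and there's no contact force. I'll hold, then withdraw.

```bash
python3 - <<'E'
from h import *
p0=sensors.get_ee_pos(); robot.hold(2.6); print(np.abs(sensors.get_ee_pos()-p0).max(),sensors.get_contact_force().round(2),sensors.get_time())
D=disc+[0,-.0009,0]
P,q=toolpose(D+.20*n,Rins,DG,AL); robot.move_linear(P,v=.08,attitude=q)
print(sensors.get_time(),sensors.get_contact_force().round(2))
W1=W0+[.001,.001,0]
P,q=toolpose(W1+[0,0,.15],Rhang,DG,AL); robot.move_pose(P,q); robot.hold(.3)
print(sensors.get_time(),(sensors.get_ee_pos()-P).round(4),sensors.get_gripper_width())
snap("5")
T=np.load("side5.npz")["p"][180:340,190:350]; cv2.imwrite("pics/l.png",np.clip(cv2.resize(T,None,fx=4,fy=4,interpolation=3)[:,:,::-1]*1.6,0,255).astype(np.uint8))
g=np.load("side5.npz")["p"].astype(int).mean(-1)
for v in (279,285,291,297,300): print(v,g[v,268:284].astype(int).tolist())
print(proj("side",W1+[0,0,.06])[0])
E
```

```text
3.589584764709941e-05 [-0.79  0.67 -0.84] 18.1583
19.3083 [-0.63 -0.3  -1.44]
20.8 [ 0.0003 -0.0007  0.0002] 0.029558886327239128
279 [147, 143, 101, 70, 65, 67, 69, 68, 66, 63, 81, 133, 147, 146, 145, 147]
285 [145, 141, 100, 70, 65, 68, 69, 69, 66, 64, 80, 131, 144, 143, 143, 142]
291 [145, 139, 99, 70, 67, 70, 70, 69, 66, 67, 94, 135, 146, 146, 144, 144]
297 [148, 146, 132, 97, 75, 70, 69, 69, 70, 83, 120, 136, 140, 143, 144, 145]
300 [146, 147, 148, 148, 148, 147, 148, 148, 147, 148, 148, 148, 147, 146, 146, 146]
[274.40939346 295.21232353]
```

View pics/l.png

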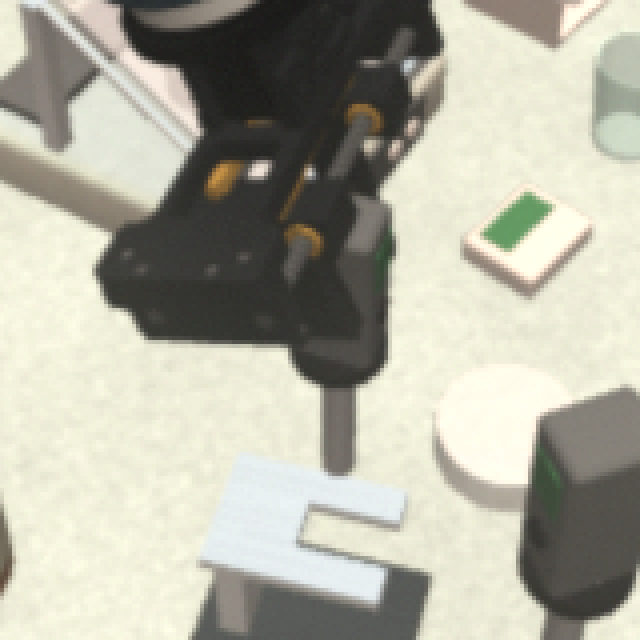

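```bash
python3 - <<'E'
from h import *
W1=W0+[.001,.001,0]
def go(dz,v):
    P,q=toolpose(W1+[0,0,dz],Rhang,DG,AL); robot.move_linear(P,v=v,attitude=q); robot.hold(.1)
    return np.array([sensors.get_contact_force() for _ in range(4)]).mean(0)
print(go(.055,.12).round(2)); f0=go(.005,.06); print(f0.round(2))
dz=.005
while dz>-.003:
    dz-=.001; f=go(dz,.02); print(round(dz,4),f.round(2),sensors.get_moment().round(3))
    if f[2]-f0[2]>2.0: break
print(sensors.get_time())
snap("6")
T=np.load("side6.npz")["p"][220:380,190:350]; cv2.imwrite("pics/m.png",np.clip(cv2.resize(T,None,fx=4,fy=4,interpolation=3)[:,:,::-1]*1.6,0,255).astype(np.uint8))
E
```

```text
[-0.27 -0.28 -1.66]
[ 0.01 -0.02 -1.18]
0.004 [ 0.58  0.13 -1.35] [ 0.062 -0.524 -0.019]
0.003 [-0.1   0.18 -1.31] [ 0.058 -0.537 -0.02 ]
0.002 [-0.54 -0.42 -1.1 ] [ 0.05  -0.552  0.02 ]
0.001 [ 0.09 -0.12 -1.27] [ 0.014 -0.55  -0.037]
0.0 [-0.38  0.3  -1.61] [ 0.055 -0.587 -0.033]
-0.001 [-1.18 -0.85  6.65] [-0.275  0.141  0.097]
25.125
```

View pics/m.png

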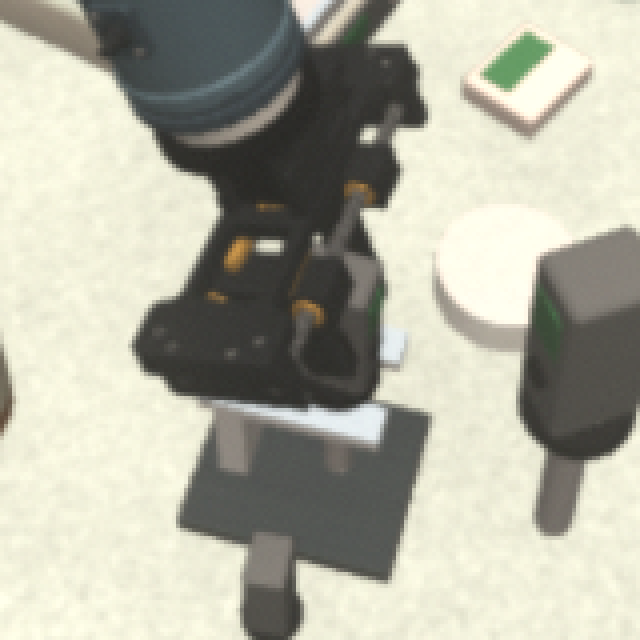

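```bash
python3 - <<'E'
from h import *
W1=W0+[.001,.001,0]
P,q=toolpose(W1+[0,0,-.0005],Rhang,DG,AL); robot.move_linear(P,v=.02,attitude=q); print(sensors.get_contact_force().round(2))
robot.open_jaws(); robot.hold(.2); print(sensors.get_gripper_width(),sensors.get_contact_force().round(2))
P,q=toolpose(W1+[0,0,.12],Rhang,DG,AL); robot.move_linear(P,v=.1,attitude=q)
j=np.array(sensors.get_qpos()); j[0]+=.6; robot.movej(j); print(sensors.get_time(),sensors.get_ee_pos())
snap("7")
for n_ in("top","side"):
    D=np.load(n_+"7.npz");P=cloud(n_,D["d"]); P=P[D["d"]>0]
    H=P[(abs(P[:,0]-.42)<.035)&(abs(P[:,1]-.30)<.03)&(P[:,2]>.195)&(P[:,2]<.212)]
    r=cv2.minAreaRect((H[:,:2]*1000).astype(np.float32)); A=H-H.mean(0); N=np.linalg.svd(A,full_matrices=False)[2][2]
    print(n_,len(H),r,H.mean(0),np.median(H[:,2]),"top normal",N)
T=np.load("side7.npz")["p"][250:390,200:360]; cv2.imwrite("pics/o.png",np.clip(cv2.resize(T,None,fx=4,fy=4,interpolation=3)[:,:,::-1]*1.6,0,255).astype(np.uint8))
E
```

```text
[-0.21 -1.08  5.94]
0.08812394154367148 [-0.1  -1.36 -0.41]
29.1667 [0.51300427 0.01719524 0.27459589]
top 217 ((421.7746276855469, 302.292236328125), (37.375450134277344, 31.940269470214844), 0.7298341989517212) [0.42144008 0.30098155 0.20237716] 0.20228103878641424 top normal [-0.0126335  -0.0347287   0.99931692]
side 292 ((421.97344970703125, 305.0220642089844), (30.195911407470703, 37.99031066894531), 89.32867431640625) [0.42128589 0.30682896 0.20166694] 0.2019569447963971 top normal [-0.02065173  0.07092646  0.99726774]
```

View pics/o.png

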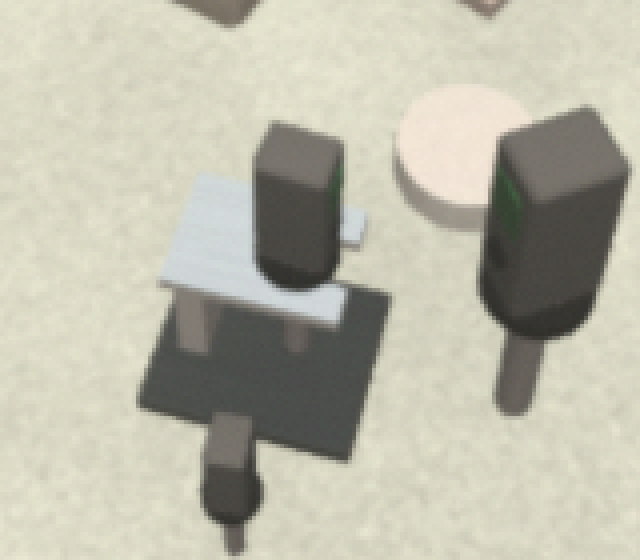

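View pics/top7.png

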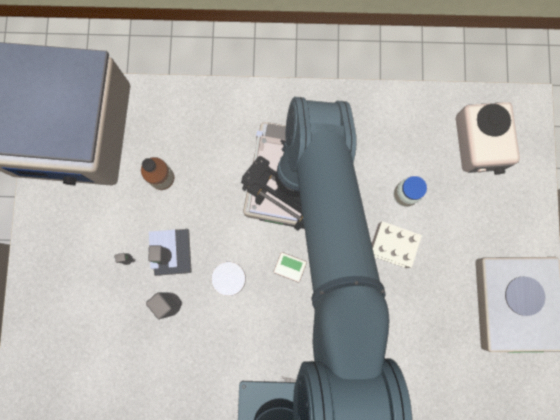

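The wand hangs upright in the fork at about (298,215) in the crop. The gripper ended above the heater, so I'll check its force, raise it clear and hand in.

```bash
python3 - <<'E'
from h import *
print(sensors.get_contact_force().round(2))
p=sensors.get_ee_pos(); robot.move_linear([p[0]-.03,p[1],p[2]+.13],v=.15); robot.hold(.5)
print(sensors.get_time(),sensors.get_contact_force().round(2),sensors.get_ee_pos())
snap("8")
for c in("side","top"):
  for r in models.spot_point(c,"wand")[:3]: print(c,round(r["conf"],2),w(c,r["at"]).round(4))
a,b=np.load("side7.npz")["p"],np.load("side8.npz")["p"]; d=np.abs(a[280:390,230:370].astype(int)-b[280:390,230:370]).max(-1); print("moved px",(d>40).sum())
workorder.close_job()
E
```

```text
[ 0.11  0.18 -0.21]
30.8083 [ 0.07  0.29 -0.45] [0.48301668 0.0173883  0.40453529]
side 0.81 [0.3034 0.2823 0.1212]
side 0.64 [0.4153 0.4113 0.0618]
side 0.61 [0.4232 0.3086 0.1152]
top 0.79 [0.3027 0.2775 0.1183]
top 0.77 [0.4146 0.4051 0.0618]
top 0.68 [0.4257 0.2995 0.1107]
moved px 0
the job is handed in; nothing more can be done
```

View pics/side8.png

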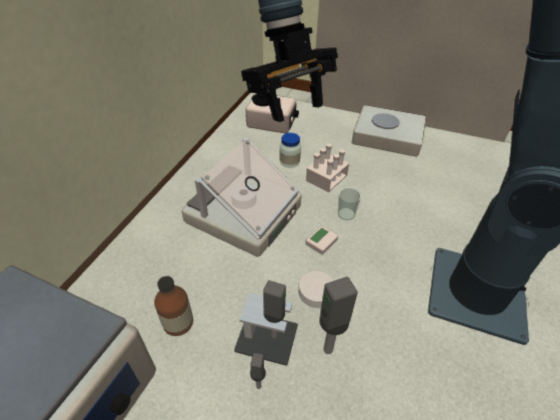

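The job is done and handed in at about 31 s of the 61 s allowed. I took the wand off the fork and put its nose through the port along the cover's normal. The tip stopped at a planned 30 mm from the disc, and I held it there for more than 2.6 s. Then I hung it back in the same fork and let go.

- **At the port:** the arm drifted less than 0.1 mm during the hold. The force reading stayed at about the wand's own weight, so the nose did not push on the cover. In both camera views the nose sat in the middle of the port, aimed at the disc. I did not measure the 30 mm directly. It comes from the planned pose, and the tip detections agreed with it only to a few millimetres.
- **Back in the fork:** the collar pressed on the fork with about 8 N before I opened the fingers. Afterwards the handle's top was at 202 mm, the same as before the job. The wand's position in plan is 1–2 mm from where it started, as I intended, to sit nearer the slot's middle.
- **Other things:** the last picture shows the two look-alike wands and the bystanders standing where they were. The gripper is raised clear and touches nothing.
- **Disagreements:** the two cameras differ by about 3 mm sideways, so I used their average. The tilt I fitted to the handle's top came out at opposite signs in the two cameras (about 2° and 4°), so I took it as noise. In the picture the wand looks upright.
- **Close pass:** after letting go, one swing took the gripper lower over the heater than I meant. No force showed when it stopped there, and I raised it before handing in.

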